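# Post a burnishing stone under a sprung flap

## Robot

A 7-joint arm with a two-finger parallel gripper is mounted at the origin on a cart in front of the work surface, level with it; the furniture and walls round the work are solid. World frame = base frame: x ahead of the robot, y to its left, z up, the work surface at z = 0. Lengths are in m, angles in rad, forces in N, time in s.
With the tool pointing down it reaches from about 0.425 to 0.875 m from the base axis. Payload 4.7 kg.
Tool frame: the origin (TCP) lies between the finger pads; the fingertips stand ctrl.tcp_to_tips ahead of it and the grasp point (between the pads) is the TCP (ctrl.tcp_to_tips is the distance from the TCP to the fingertips, in m); z points along the fingers, y is the line along which they close (so a half turn about z gives the same grasp; the last joint's range is limited). The gripper opens to 85 mm and grips with 20 to 120 N. Pads are 22 mm wide; open, the fingers measure 114 mm over their backs; the gripper's body (76 mm by 85 mm) begins 54 mm behind the grasp point. The pads swing forward as they close: fully open they stand 13 mm farther back than shut.
Start: joints at [0.014, 0.321, -0.07, 1.45, 0.023, 1.371, -0.057], TCP at [0.65, -0, 0.224] pointing down, gripper open.
Joint ranges: [-2.86, 2.86], [-0.3, 2.09], [-1.38, 1.24], [0.06, 2.45], [-1.56, 4.7], [0.09, 2.05], [-2.69, 2.69]. Speed limits (rad/s): [2.57, 2.57, 3.14, 3.14, 3.14, 3.14, 3.14].

## Interface

Orientations are given as a unit quaternion [x, y, z, w].
In Python, from cell import ctrl gives the robot as it stands.
- The arm moves only by the tool move_arm, never from a script. Its argument "steps" is a list of rows, each a list of 3 entries, a list of its own where there are three numbers: the shift along the tool's x, y, z each as a share of 80 mm, from -1 to 1, then the turn, a rotation vector about the tool's x, y, z each as a share of pi/2 rad, from -1 to 1, then the closure, from 0 (fully open) to 1 (shut). In form: [[[x, y, z], [wx, wy, wz], claw], ...]. A call has 1 to 8 rows; each row is the pose to reach, as a shift and turn from the pose commanded when the call began, along the tool's axes at that moment; what a row does not reach only later rows make up. A row lasts 1/10 s, in which the tool goes at most 50 mm and 8.59 degrees, less where a joint would pass 70% of its speed; a pose out of reach is approached as far as the arm can. A call with a number of a shift or a turn outside -1 to 1 is refused whole. A call with a gripper value outside its range is refused whole. The fingers move at their own pace and stop on an object; "force" is the grip in N (left out, the last holds). Time passes only in rows, so rows that repeat a pose let the fingers close. It gives the time, the measured TCP pose, the force, the opening and the grip force at its end, in the units of the state.
- ctrl.get_obs(): the state, without advancing time (a new reading comes with each control period).
- ctrl.grab_frame(name): name is "scene" or "side" or "wrist"; returns a dict with "frame" (420x560x3 uint8, red, green, blue), "intrinsics" (3x3 intrinsics, pixels), "k1" (the pictures are not rectified: a ray, as slopes to the right and down, at radius r is drawn at 1 + k1 r^2 times it, then the intrinsics apply), "R" (3x3) and "t" (3): a world point X has camera coordinates R X + t; the wrist camera has in their place "mount" (4x4, takes a point from camera to tool coordinates, whose origin is the TCP and whose axes are the flange's). Camera axes: x right, y down, z forward; pixel columns grow to the right and rows downward; lengths in m; the calibration is good to about 2 mm. A picture is of the moment at which its call begins: read the wrist's pose just before it. There is no depth.
- ctrl.close_job(): hands the job in; it is judged then, once.
The state is a dict: "time": time; "joint_positions": joint angles; "joint_velocities": joint speeds; "joint_efforts": joint torques, N m; "eef_pos": TCP position; "orientation": TCP orientation; "ft_force": force on the tool from outside, world axes, zero at the start; "torque": the same for the moment, N m; "width": finger opening in m; "finger_force": force on a finger pad.
Only numpy, scipy, OpenCV 4.12 (cv2) and the standard library are available. Lean on these libraries where they do the work, as an engineer would, in place of code of your own. Each camera call takes 0.05 s, during which the arm holds its last target. There are 200 camera calls.

## Task

Put the long black stone away without grasping it: with one fingertip push the rod of the stone box's flap sideways and hold the flap up, and with the other fingertip push the stone along the apron, under the raised flap, until it drops into the box; then let the flap close. The flap must not come down on the stone or be rammed by it, the stone is only pushed, never pinched or lifted, and the other things stay where they are.

Things in the scene. Friction and masses are not known exactly. Their poses are not given: they have to be found in the camera images.
- stone_box: Open-topped plywood box fixed on the work board, with a raised level apron in front, towards the robot. Origin: centre of the box's underside, 10 mm above the table; x points from the apron into the box (the pushing direction), y left, z up. Its well spans x -55 to 55, y -40 to 40 mm, with the floor at z = 8; side and back walls rise to z = 106 mm.
- apron_edge (a point): Middle of the apron's inner edge, on its top, where the drop into the well begins: box (x, y, z) = (-55, 0, 80) mm. The apron is level, 8 mm thick, from box x = -177 to -55 and y = -46 to 46 mm. On it two guide rails 9 mm high, 40 mm apart (wider at their front), flank the middle lane y = 0 from box x = -111 to -55 mm.
- stone: The long black river stone, a flat oval 65 mm long, 34 mm wide, 16 mm high, about 80 g, lying on the apron in the middle lane, in front of the flap. Origin: centre of its underside; its length is along its own y, which lies roughly along the box's x.
- flap (a joint): Aluminium flap across the box's entrance, turning in its own upright plane. 0 = shut by its spring; grows as its left end swings up, stop at 1.1 rad. The stone passes freely from 0.75 rad on; at 0.9 rad the raised end is about 62 mm above the apron. Pushing on the stone does not open it. Holding it open takes about 4 N at the rod; let go, it shuts by itself.
- flap_pin (a point): Pivot pin of the flap, at the flap's right end: box (x, y, z) = (-45, -38, 84) mm, axis along the box's x. The flap plate is 5 mm thick, 16 mm high, reaches 63 mm to the left of the pin and clears the apron by 2 to 3 mm when shut. A flat arm rises from it to the rod.
- rod_mid (a point): Middle of the steel rod that opens the flap: 10 mm thick, 140 mm long, parallel to the box's x, reaching 70 mm in front of this point, over the apron. Flap shut: axis at box (y, z) = (-24, 123) mm, 43 mm above the apron. Pushed right (box -y) it swings on a 42 mm radius about the pin: y = -60 mm at 0.9 rad, 40 mm above the apron. A finger can slide along it.
- round_stone: Bystander, to be left alone: flat black stone 63x42x14 mm, rounder than the long one, lying on the board to the left of the box. Origin: centre of its underside.
- clay_wedge: Bystander, to be left alone: small clay offcut 50x26x9 mm on the board to the right of the box. Origin: centre of its underside.
- pinch_bowl: Bystander, to be left alone: small clay bowl, 68 mm wide, 36 mm high, behind the box. Origin: centre of its underside.
- pale_stone: Bystander, to be left alone: pale grey stone 50x44x25 mm on the table, left. Origin: centre of its underside.
- wood_rib: Bystander, to be left alone: flat wooden rib 102x48x8 mm on the table, right front. Origin: centre of its underside.
- jar_lid: Bystander, to be left alone: white lid 54 mm wide, 11 mm high, on the table, left. Origin: centre of its underside.

How it is judged:
By the outcome, as a careful person would: the job done as asked, in the order asked, and still so for the second after the job is handed in, with the robot touching nothing.
It also fails if it takes over 38 s, if anything falls off the work surface, if the arm or the gripper's body presses on something with over 40 N, if the wrist force passes 120 N, or if a joint passes its speed limit or range.

## Working session

There is one attempt and no reset: what is moved stays moved. The work goes in short steps, Python scripts to look and compute and a tool call to move; the robot and the scene stay as the last step left them, time stands still between calls to the robot, and variables do not carry over. Pictures are saved under pics/ and viewed, at most 10 in all, crops included, and the job is handed in when it is done.

Besides the shell and the picture viewer there is one more tool, called after "Request:" in YAML: its name, and indented under it one key for each argument. move_arm: Moves the arm, as the interface text tells. Shift numbers are shares of 80 mm and turn numbers shares of pi/2 rad, none past 1 either way. Its arguments: {"type":"object","properties":{"steps":{"type":"array"},"force":{"type":"number"}},"required":["steps"]}

```bash
ls; mkdir -p pics
python3 - <<'E'
from cell import ctrl
import cv2,numpy as np
o=ctrl.get_obs();print(o, ctrl.tcp_to_tips)
for n in("scene","side"):
    f=ctrl.grab_frame(n);cv2.imwrite(f"pics/{n}0.png",f["frame"][:,:,::-1])
    print(n,f["intrinsics"],f["k1"],f["R"],f["t"])
f=ctrl.grab_frame("wrist");print(f["intrinsics"],f["k1"],f["mount"]);cv2.imwrite("pics/wrist0.png",f["frame"][:,:,::-1])
E
```

```text
pics
{'time': 0.0, 'joint_positions': array([ 0.01411914,  0.32180504, -0.07006503,  1.45167839,  0.02257551,
        1.37079548, -0.05690639]), 'joint_velocities': array([ 1.21382536e-04,  1.30686843e-03, -6.96439676e-05, -4.21779008e-04,
        8.00853471e-04,  1.37429955e-03, -2.27937850e-03]), 'joint_efforts': array([-1.25131752e-03, -4.93579853e+01, -3.82724963e-01, -3.14334905e+01,
        1.30020955e-02,  1.12603378e-02,  4.26072404e-06]), 'eef_pos': array([ 6.49447544e-01, -6.59511015e-05,  2.23133311e-01]), 'orientation': array([ 7.07112994e-01,  7.07099931e-01, -6.99785053e-04, -6.42420358e-04]), 'ft_force': array([-0.17543389,  0.72283612,  0.18801315]), 'torque': array([-0.04385803,  0.00878784,  0.01119756]), 'finger_force': 0.0, 'width': 0.08530482272027551} 0.019
scene [[512.35191102   0.         285.86387025]
 [  0.         512.35191102 208.87055928]
 [  0.           0.           1.        ]] -0.024579593550337217 [[-0.63120251 -0.77534383 -0.02062372]
 [-0.44738223  0.38567442 -0.80691039]
 [ 0.63358703 -0.50009718 -0.59031372]] [0.30557205 0.41949906 0.89027786]
side [[526.56700833   0.         281.41773037]
 [  0.         526.56700833 198.39417923]
 [  0.           0.           1.        ]] -0.014257676464596273 [[ 0.99564985  0.09280896  0.00823904]
 [ 0.06515542 -0.63030781 -0.77360638]
 [-0.06660447  0.7707779  -0.63361288]] [-0.5770469  -0.03006051  1.32362014]
[[289.95378387   0.         279.15236448]
 [  0.         289.95378387 209.34736975]
 [  0.           0.           1.        ]] -0.02206745269400542 [[ 2.18739452e-04 -9.50670747e-01 -3.10201681e-01  7.93005158e-02]
 [ 9.99999757e-01  4.13350951e-04 -5.61638669e-04 -4.48065674e-04]
 [ 6.62155613e-04 -3.10201483e-01  9.50670606e-01 -1.49380348e-01]
 [ 0.00000000e+00  0.00000000e+00  0.00000000e+00  1.00000000e+00]]
```

View pics/scene0.png

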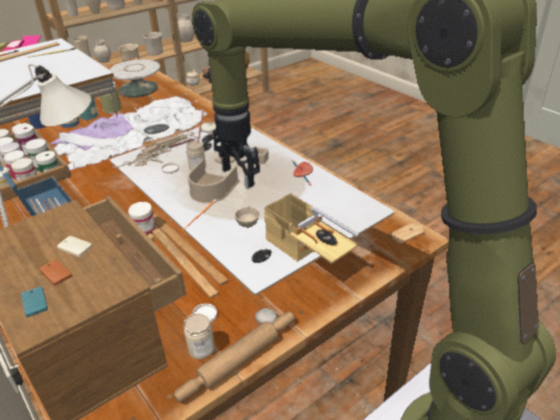

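View pics/side0.png

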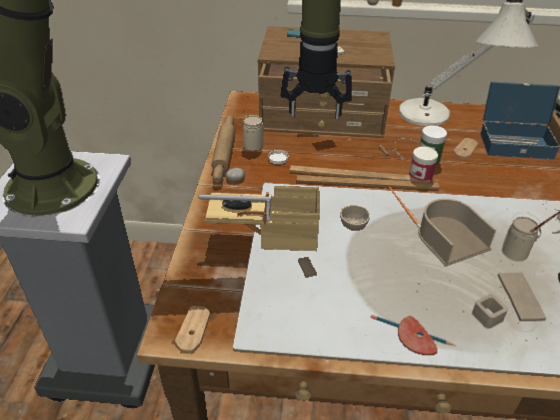

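View pics/wrist0.png

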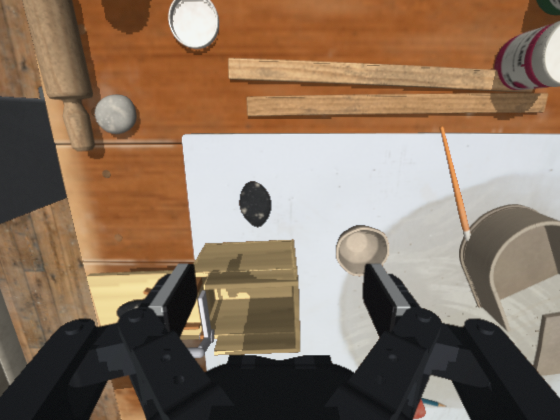

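The scene picture shows the box at about (295,225) with its apron and stone at (326,237). In the side picture the rod runs from (198,197) to (270,197), with the flap near x=268, so the rod spans the apron. I'll zoom in for corner pixels.

```bash
cat > h.py <<'E'
import numpy as np,cv2
from cell import ctrl
from scipy.spatial.transform import Rotation as Ro
def cam(n):
    o=ctrl.get_obs(); f=ctrl.grab_frame(n)
    if n=="wrist":
        T=np.eye(4);T[:3,:3]=Ro.from_quat(o["orientation"]).as_matrix();T[:3,3]=o["eef_pos"]
        M=np.linalg.inv(T@f["mount"]); f["R"],f["t"]=M[:3,:3],M[:3,3]
    return f
def ray(f,uv):
    p=cv2.undistortPoints(np.array([[uv]],float),f["intrinsics"],np.array([f["k1"],0,0,0,0.]))[0,0]
    return -f["R"].T@f["t"], f["R"].T@np.array([p[0],p[1],1])
def onz(f,uv,z):
    c,d=ray(f,uv); return c+d*(z-c[2])/d[2]
def proj(f,X):
    return cv2.projectPoints(np.array(X,float).reshape(-1,3),cv2.Rodrigues(f["R"])[0],f["t"],f["intrinsics"],np.array([f["k1"],0,0,0,0.]))[0][:,0]
E
python3 - <<'E'
import cv2,numpy as np
a=cv2.imread("pics/side0.png")[170:270,185:345]; b=cv2.imread("pics/scene0.png")[185:275,245:405]
im=np.vstack([cv2.resize(x,None,fx=4,fy=f,interpolation=cv2.INTER_CUBIC) for x,f in((a,3),(b,3))])
im=np.vstack([cv2.resize(a[10:85],None,fx=4,fy=4,interpolation=cv2.INTER_CUBIC),cv2.resize(b[5:80],None,fx=4,fy=4,interpolation=cv2.INTER_CUBIC)])
cv2.imwrite("pics/crop1.png",im)
E
```

```text
(no output)
```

View pics/crop1.png

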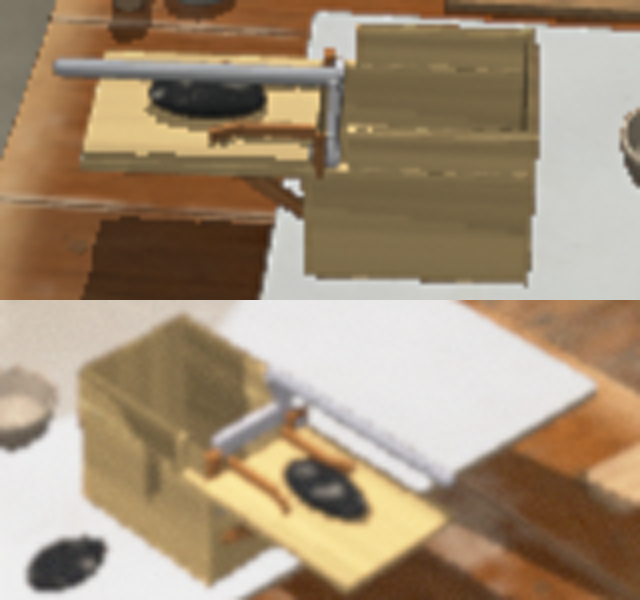

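The crop shows the apron's front corners at side crop (83,155) and (105,52), the rod's front end at (57,68), the flap arm at (333,70) and the box's back corners at (535,28) and (537,135). In the scene half, the apron's front corners are at (447,515) and (345,578).

Run:
```python
from h import *
s=cam("side");c=cam("scene")
S=lambda x,y,z:print("side",x,y,onz(s,(185+x/4-.5,180+y/4-.5),z).round(4))
C=lambda x,y,z:print("scene",x,y,onz(c,(245+x/4-.5,190+(y-300)/4-.5),z).round(4))
S(83,155,.09);S(105,52,.09);S(535,28,.116);S(537,135,.116);S(57,68,.133);S(335,71,.133)
C(447,515,.09);C(345,580,.09);C(80,375,.116);C(183,316,.116);C(447,474,.133);C(270,378,.133)
# stone
for n,f,win in(("side",s,(215,195,258,212)),("scene",c,(313,222,340,252))):
    x0,y0,x1,y1=win
    g=f["frame"][y0:y1,x0:x1].max(2)<75
    ys,xs=np.nonzero(g); print(n,g.sum())
    cn=np.array([onz(f,(x+x0,y+y0),.098)[:2] for x,y in zip(xs,ys)])
    print(cn.mean(0),cv2.minAreaRect(cn.astype(np.float32)*1000))
```

```text
side 83 155 [ 0.4357 -0.1789  0.09  ]
side 105 52 [ 0.4302 -0.093   0.09  ]
side 535 28 [ 0.6665 -0.0802  0.116 ]
side 537 135 [ 0.6709 -0.1688  0.116 ]
side 57 68 [ 0.422  -0.1611  0.133 ]
side 335 71 [ 0.565  -0.1488  0.133 ]
scene 447 515 [ 0.4395 -0.1798  0.09  ]
scene 345 580 [ 0.4367 -0.0951  0.09  ]
scene 80 375 [ 0.6631 -0.0798  0.116 ]
scene 183 316 [ 0.6712 -0.1701  0.116 ]
scene 447 474 [ 0.4307 -0.1671  0.133 ]
scene 270 378 [ 0.5659 -0.1522  0.133 ]
side 226
[ 0.49595151 -0.13695455] ((495.0154724121094, -137.3037567138672), (58.58795166015625, 29.86807632446289), 5.898695945739746)
scene 111
[ 0.49416989 -0.13424267] ((494.6606140136719, -134.75450134277344), (28.668861389160156, 54.065486907958984), 80.66828918457031)
```

Request:
move_arm:
  steps:
    - [[-0.2, -0.2, 0], [0, 0, 0.09], 0]
    - [[-0.4, -0.4, 0], [0, 0, 0.18], 0]
    - [[-0.6, -0.7, 0], [0, 0, 0.27], 0]
    - [[-0.8, -1, 0], [0, 0, 0.36], 0]
    - [[-0.8, -1, 0], [0, 0, 0.455], 0]
    - [[-0.8, -1, 0], [0, 0, 0.55], 0]
    - [[-0.8, -1, 0], [0, 0, 0.645], 0]
    - [[-0.8, -1, 0], [0, 0, 0.73], 0]

```text
time: 1.05
eef_pos: [0.5699, -0.0641, 0.2242]
orientation: [0.978, 0.208, 0.0, -0.0]
ft_force: [-0.8, 0.5, -0.1]
width: 0.0855
finger_force: 0.0
```

Request:
move_arm:
  steps:
    - [[-0.3, 0.15, 0], [0, 0, 0.09], 0]
    - [[-0.7, 0.3, 0], [0, 0, 0.18], 0]
    - [[-1, 0.4, 0], [0, 0, 0.229], 0]
    - [[-1, 0.4, 0], [0, 0, 0.229], 0]
    - [[-1, 0.4, 0], [0, 0, 0.229], 0]

```text
time: 1.55
eef_pos: [0.5103, -0.1262, 0.2245]
orientation: [0.999, 0.032, 0.0, -0.0]
ft_force: [0.2, -0.2, -0.1]
width: 0.0852
finger_force: 0.0
```

Run:
```python
from h import *
f=cam("wrist");cv2.imwrite("pics/w1.png",f["frame"][:,:,::-1]);np.savez("w1.npz",**f)
print(ctrl.get_obs()["eef_pos"],-f["R"].T@f["t"])
```

```text
[ 0.5107063  -0.125375    0.22438192] [ 0.58876107 -0.12112177  0.37394836]
```

View pics/w1.png

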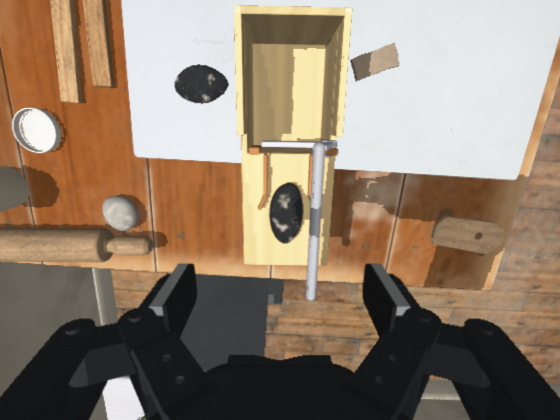

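The wrist picture shows the stone at about (287,212), rear end near (286,244). The apron's front corners are at (243,263) and (328,266), the rod runs from (311,297) to (320,147), and the box's back corners are at (235,7) and (352,9).

Run:
```python
from h import *
f=dict(np.load("w1.npz"));f["k1"]=float(f["k1"])
P=lambda u,v,z:print(u,v,onz(f,(u,v),z).round(4))
P(243,263,.09);P(328,266,.09);P(235,7,.116);P(352,9,.116);P(311,297,.133);P(320,147,.133);P(244,150,.09)
im=f["frame"][175:252,262:309]; g=(im.max(2)<90).astype(np.uint8)
k=np.ones((3,3),np.uint8); g=cv2.morphologyEx(g,cv2.MORPH_CLOSE,k,iterations=3)
n,l,st,ce=cv2.connectedComponentsWithStats(g); i=1+st[1:,4].argmax()
ys,xs=np.nonzero(l==i); w=np.array([onz(f,(x+262,y+175),.096)[:2] for x,y in zip(xs,ys)])
print(st[i],cv2.minAreaRect(w.astype(np.float32)*1000), w.mean(0))
m=w[:,0].argmin(); print("rear",w[m],"front",w[w[:,0].argmax()])
```

```text
243 263 [ 0.4325 -0.0917  0.09  ]
328 266 [ 0.4347 -0.1852  0.09  ]
235 7 [ 0.6664 -0.0823  0.116 ]
352 9 [ 0.671  -0.1724  0.116 ]
311 297 [ 0.4233 -0.163   0.133 ]
320 147 [ 0.5663 -0.1562  0.133 ]
244 150 [ 0.5548 -0.0895  0.09  ]
[   8    8   33   60 1456] ((494.76458740234375, -134.39295959472656), (63.121490478515625, 32.461151123046875), 3.1315619945526123) [ 0.49586182 -0.13438366]
rear [ 0.46310732 -0.13349163] front [ 0.52651469 -0.1369918 ]
```

Request:
move_arm:
  steps:
    - [[-0.4, -0.1, 0], [0, 0, 0.011], 0.58]
    - [[-0.836, -0.154, 0.1], [0, 0, 0.011], 0.58]
    - [[-0.836, -0.154, 0.4], [0, 0, 0.011], 0.58]
    - [[-0.836, -0.154, 0.74], [0, 0, 0.011], 0.58]
    - [[-0.836, -0.154, 0.74], [0, 0, 0.011], 0.58]
    - [[-0.836, -0.154, 0.74], [0, 0, 0.011], 0.58]
    - [[-0.836, -0.154, 0.74], [0, 0, 0.011], 0.58]

```text
time: 2.3
eef_pos: [0.4441, -0.1179, 0.1664]
orientation: [1.0, 0.024, 0.001, 0.0]
ft_force: [0.8, -0.6, -0.1]
width: 0.0362
finger_force: 0.0
```

Run:
```python
from h import *
print(ctrl.get_obs()["width"],ctrl.get_obs()["eef_pos"])
f=cam("side");a=f["frame"][130:240,145:305,::-1];b=cam("wrist")["frame"][:,:,::-1]
c=cv2.resize(b[120:,80:480],(640,480))
cv2.imwrite("pics/s2.png",np.vstack([cv2.resize(a,None,fx=3.75,fy=3.75,interpolation=2)[:, :600],np.zeros((0,600,3),np.uint8)]))
im=np.zeros((600,800,3),np.uint8);im[:300,:436]=cv2.resize(a,(436,300),interpolation=2);im[300:,:400]=cv2.resize(b,(400,300))
g=cam("scene")["frame"][150:280,260:420,::-1]; im[:300,437:]=cv2.resize(g,(363,300),interpolation=2)
cv2.imwrite("pics/s2.png",im)
```

```text
0.03621072394098536 [ 0.44408487 -0.11789547  0.16638107]
```

View pics/s2.png

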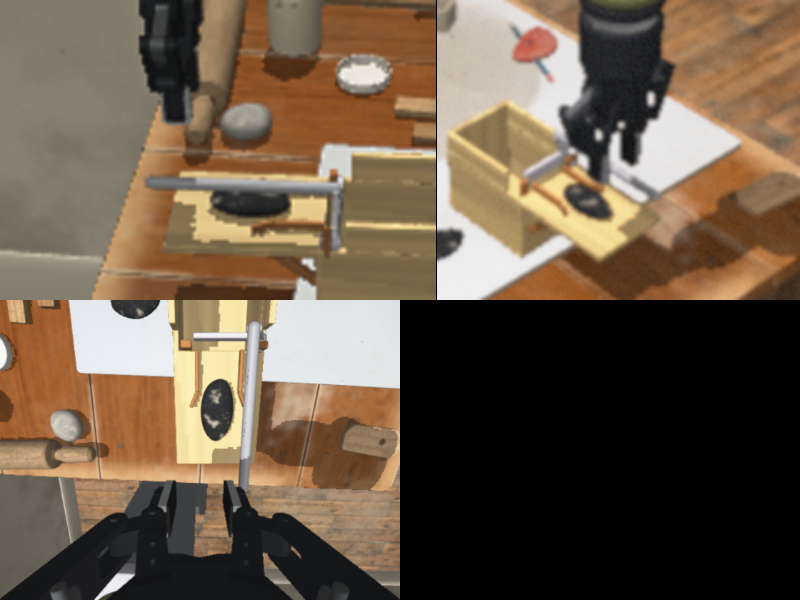

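The side crop shows the right finger's tip bottom at about (178,122), above the rod and clear of it. I'll check its height by ray casting onto the finger's plane.

Run:
```python
from h import *
f=cam("side");c,d=ray(f,(145+176/2.725,130+123/2.727))
for y in(-.136,-.143,-.15): print((c+d*(y-c[1])/d[1]).round(4))
print(proj(f,[[.444,-.15,.147],[.444,-.137,.147]]))
w=cam("wrist");print(proj(w,[[.455,-.136,.147],[.455,-.10,.147],[.455,-.15,.147]]))
```

```text
[ 0.4427 -0.136   0.1711]
[ 0.4445 -0.143   0.1764]
[ 0.4463 -0.15    0.1817]
[[209.78064905 188.54491041]
 [211.01556489 184.69677199]]
[[308.22872369 229.67292901]
 [250.62061988 227.1521153 ]
 [330.50678782 230.6388328 ]]
```

Run:
```python
from h import *
f=cam("side");w=cam("wrist")
print(proj(w,[[.444,-.136,z] for z in(.147,.16,.175)]).round(0),proj(w,[[.455,-.136,z] for z in(.147,.16,.175)]).round(0))
print(proj(f,[[.444,-.15,z] for z in(.147,.16,.175)]).round(0))
im=np.zeros((480,800,3),np.uint8)
a=f["frame"][140:200,185:235,::-1];b=w["frame"][200:320,200:340,::-1]
im[:480,:400]=cv2.resize(a,(400,480),interpolation=2);im[:343,400:]=cv2.resize(b,(400,343),interpolation=2)
cv2.imwrite("pics/z3.png",im)
```

```text
[[307. 245.]
 [309. 255.]
 [312. 267.]] [[308. 229.]
 [310. 238.]
 [313. 249.]]
[[210. 189.]
 [209. 184.]
 [209. 178.]]
```

View pics/z3.png

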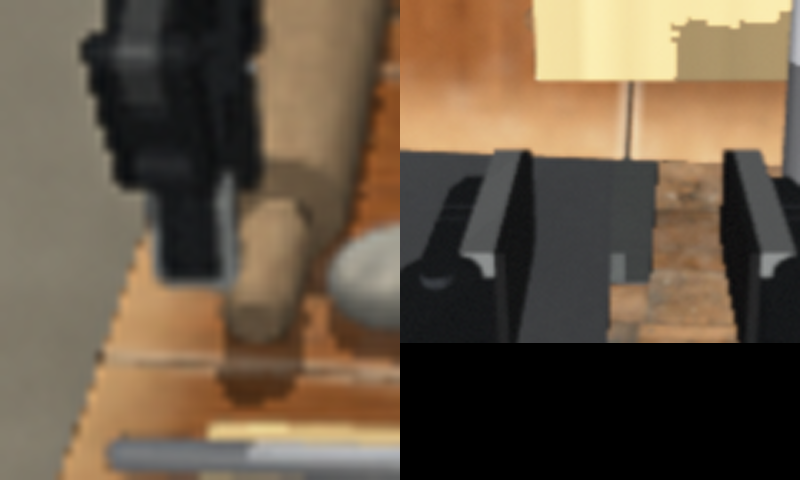

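Run:
```python
from h import *
o=ctrl.get_obs();print(o["eef_pos"],o["width"],o["time"])
f=cam("side")
for x in(.60,.692): print(proj(f,[[x,0,z] for z in(.20,.21,.22,.23,.24)]).round(0).tolist())
a=cv2.imread("pics/side0.png")[60:125,275:365]
im=cv2.resize(a,(720,520),interpolation=2);cv2.imwrite("pics/z4.png",im)
```

```text
[ 0.4429976  -0.11819743  0.16542487] 0.03587902221381728 2.65
[[291.0, 132.0], [292.0, 128.0], [292.0, 124.0], [292.0, 120.0], [292.0, 116.0]]
[[333.0, 134.0], [334.0, 131.0], [334.0, 127.0], [334.0, 123.0], [335.0, 119.0]]
```

View pics/z4.png

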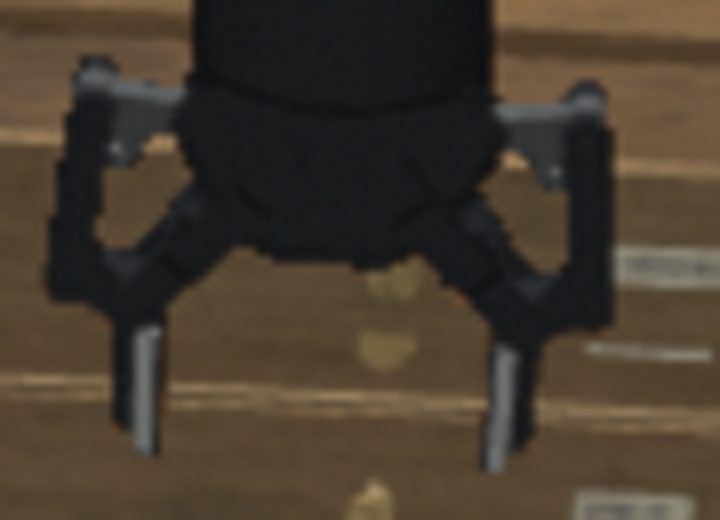

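The crop shows the open finger pads ending at about (148,455) and (492,470). That puts the tips slightly behind the TCP. The linkage bulges outward about 41 mm above the tips. I'll roll the tool 18° so the right fingertip sits higher, at rod level, while the left one stays low at the stone.

Request:
move_arm:
  steps:
    - [[0, 0.02, 0], [-0.09, 0, 0], 0.44]
    - [[0, 0.05, 0], [-0.18, 0, 0], 0.44]
    - [[0, 0.05, 0.2], [-0.2, 0, 0], 0.44]
    - [[0, 0.05, 0.4], [-0.2, 0, 0], 0.44]
    - [[0, 0.05, 0.59], [-0.2, 0, 0], 0.44]
    - [[0, 0.05, 0.59], [-0.2, 0, 0], 0.44]

```text
time: 3.3
eef_pos: [0.4413, -0.1219, 0.116]
orientation: [0.987, 0.024, 0.002, 0.156]
ft_force: [-0.3, -0.2, 0.1]
width: 0.0477
finger_force: 0.0
```

Run:
```python
from h import *
o=ctrl.get_obs();print(o["eef_pos"],o["width"],o["ft_force"],o["orientation"])
T=Ro.from_quat(o["orientation"]).as_matrix()
f=cam("side");w=cam("wrist");c=cam("scene")
for s in(.5,-.5):
    X=[o["eef_pos"]+T@np.array([.011,s*o["width"],dz]) for dz in(-.01,0.019)]
    print(proj(f,X).round(1).tolist(),proj(w,X).round(1).tolist(),proj(c,X).round(1).tolist())
im=np.zeros((600,800,3),np.uint8)
im[:300,:400]=cv2.resize(f["frame"][140:230,185:305,::-1],(400,300),interpolation=2)
im[:300,400:]=cv2.resize(c["frame"][180:270,280:400,::-1],(400,300),interpolation=2)
im[300:,:400]=cv2.resize(w["frame"][:,:,::-1],(400,300),interpolation=3)
im[300:,400:]=cv2.resize(w["frame"][170:350,170:410,::-1],(400,300),interpolation=2)
cv2.imwrite("pics/z5.png",im)
```

```text
[ 0.44131247 -0.12192272  0.11602542] 0.04766242716474108 [-0.28099945 -0.18787748  0.0679062 ] [0.98742463 0.02367725 0.00175291 0.15629751]
[[215.5, 191.5], [215.8, 204.3]] [[322.5, 250.1], [315.9, 229.8]] [[341.0, 233.0], [343.2, 240.6]]
[[219.0, 183.8], [219.2, 196.2]] [[233.3, 250.2], [240.2, 229.8]] [[327.0, 246.8], [329.4, 254.3]]
```

View pics/z5.png

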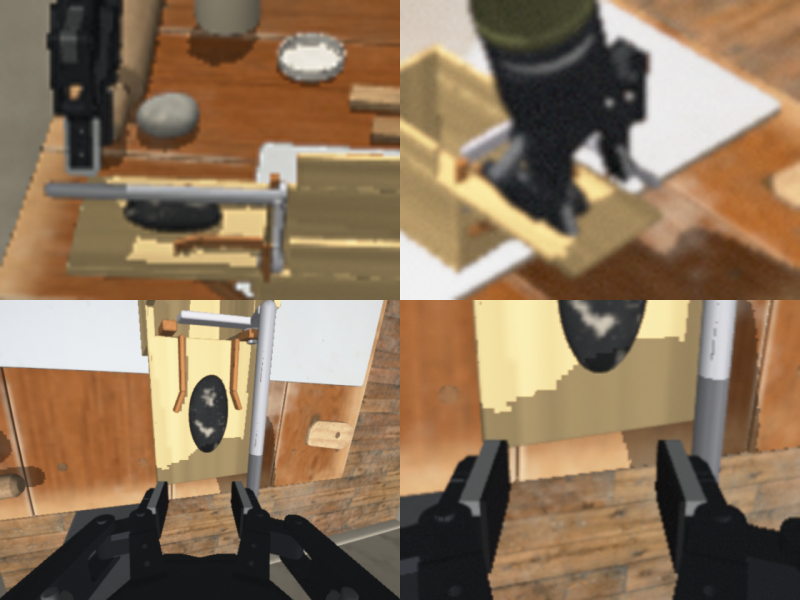

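The last picture shows the right tip at side (210,192) and the left tip at scene (332,250). Both match my prediction with the tips 10 mm behind the TCP. Next I descend slowly, watching the force.

Request:
move_arm:
  steps:
    - [[0, -0.02, 0.06], [0, 0, 0], 0.44]
    - [[0, -0.04, 0.13], [0, 0, 0], 0.44]
    - [[0, -0.066, 0.2], [0, 0, 0], 0.44]
    - [[0, -0.066, 0.2], [0, 0, 0], 0.44]

```text
time: 3.85
eef_pos: [0.4422, -0.122, 0.1]
orientation: [0.987, 0.023, 0.003, 0.156]
ft_force: [-0.7, 0.1, 0.5]
width: 0.048
finger_force: 0.0
```

Request:
move_arm:
  steps:
    - [[0, 0.06, 0.05], [0, 0, 0], 0.44]
    - [[0, 0.12, 0.07], [0, 0, 0], 0.44]
    - [[0, 0.18, 0.09], [0, 0, 0], 0.44]
    - [[0, 0.25, 0.115], [0, 0, 0], 0.44]
    - [[0, 0.31, 0.135], [0, 0, 0], 0.44]
    - [[0, 0.38, 0.157], [0, 0, 0], 0.44]
    - [[0, 0.44, 0.176], [0, 0, 0], 0.44]
    - [[0, 0.5, 0.196], [0, 0, 0], 0.44]

```text
time: 4.65
eef_pos: [0.4452, -0.1625, 0.0966]
orientation: [0.988, 0.024, 0.004, 0.154]
ft_force: [4.6, 10.4, -11.8]
width: 0.0475
finger_force: 6.5
```

Run:
```python
from h import *
o=ctrl.get_obs();print(o["eef_pos"],o["width"],o["ft_force"],o["orientation"])
f=cam("side");w=cam("wrist");c=cam("scene")
im=np.zeros((600,800,3),np.uint8)
im[:300,:400]=cv2.resize(f["frame"][140:230,185:305,::-1],(400,300),interpolation=2)
im[:300,400:]=cv2.resize(c["frame"][180:270,280:400,::-1],(400,300),interpolation=2)
im[300:,:400]=cv2.resize(w["frame"][:,:,::-1],(400,300),interpolation=3)
im[300:,400:]=cv2.resize(w["frame"][170:350,170:410,::-1],(400,300),interpolation=2)
cv2.imwrite("pics/z6.png",im)
np.savez("w6.npz",**w)
# rod pixels: grey low-saturation bright; report columns in wrist at several rows
hsv=cv2.cvtColor(w["frame"],cv2.COLOR_RGB2HSV)
# rod axis position expected at y=-60 box and z=120 rel box
def B(x,y,z): return np.array([.609+x*np.cos(.047)-y*np.sin(.047),-.130+x*np.sin(.047)+y*np.cos(.047),z+.01])
for th in(0.6,.75,.9,1.1):
    a=1.2269+th; print(th,proj(w,[B(x,-.038+.0414*np.cos(a),.084+.0414*np.sin(a)) for x in(-.06,-.12)]).round(0).tolist())
for r in (20,40,60,80,100,120): 
    m=np.nonzero((hsv[r,250:,1]<50)&(hsv[r,250:,2]>110))[0]+250; print(r,m.min() if len(m) else 0,m.max() if len(m) else 0,len(m))
```

```text
[ 0.44516343 -0.16246934  0.09661663] 0.047542685260068315 [  4.60731284  10.39060963 -11.80713016] [0.9877578  0.02395843 0.00409846 0.15409001]
0.6 [[370.0, 41.0], [357.0, 197.0]]
0.75 [[380.0, 43.0], [366.0, 194.0]]
0.9 [[388.0, 46.0], [373.0, 192.0]]
1.1 [[393.0, 50.0], [378.0, 188.0]]
20 290 525 183
40 324 521 197
60 313 516 204
80 312 511 199
100 311 506 195
120 368 501 62
```

View pics/z6.png

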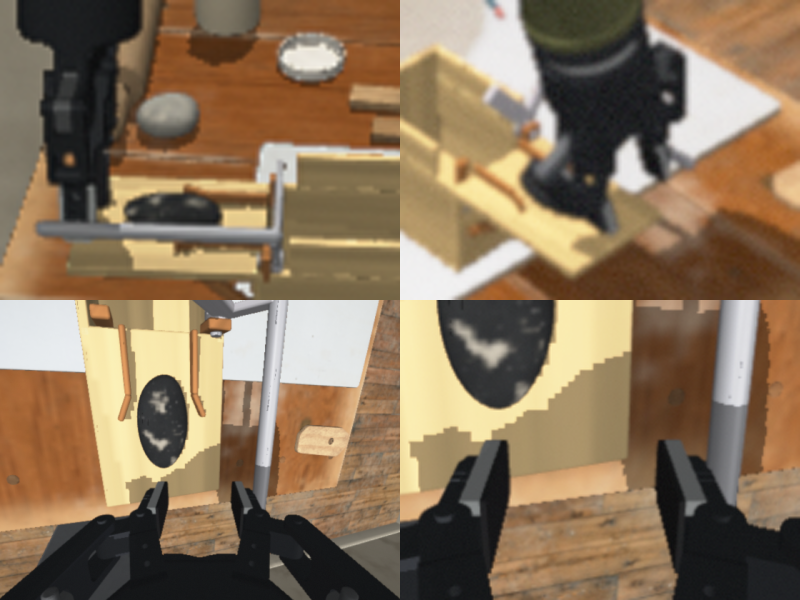

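The picture shows the flap raised, with the rod crossing wrist (388,14) to (371,182), about 0.85 rad. The stone lies clear ahead of the left finger, rear end at about (228,234). Before pushing I'll check the near edge of the post beside the pin.

Run:
```python
from h import *
w=dict(np.load("w6.npz"));w["k1"]=float(w["k1"])
def box(p): d=p[:2]-[.609,-.130];c,s=np.cos(.047),np.sin(.047);return np.round([d[0]*c+d[1]*s,-d[0]*s+d[1]*c],4)
for u,v,z in((285,46,.105),(322,44,.105),(285,50,.09),(228,234,.098),(172,160,.099),(282,160,.099),(127,32,.105)): print(u,v,box(onz(w,(u,v),z)))
```

```text
285 46 [-0.0578 -0.0249]
322 44 [-0.0558 -0.0426]
285 50 [-0.0563 -0.0301]
228 234 [-0.1454  0.0033]
172 160 [-0.1059  0.0266]
282 160 [-0.1082 -0.0258]
127 32 [-0.0567  0.0375]
```

Request:
move_arm:
  steps:
    - [[0, 0.05, 0.01], [0, 0, 0], 0.44]
    - [[0.07, 0.05, 0.01], [0, 0, 0], 0.44]
    - [[0.14, 0.05, 0.01], [0, 0, 0], 0.44]
    - [[0.21, 0.05, 0.01], [0, 0, 0], 0.44]
    - [[0.28, 0.05, 0.01], [0, 0, 0], 0.44]
    - [[0.35, 0.05, 0.01], [0, 0, 0], 0.44]
    - [[0.42, 0.05, 0.01], [0, 0, 0], 0.44]
    - [[0.5, 0.05, 0.01], [0, 0, 0], 0.44]

```text
time: 5.6
eef_pos: [0.4826, -0.167, 0.0976]
orientation: [0.988, 0.023, 0.001, 0.156]
ft_force: [-4.1, 5.5, 1.1]
width: 0.0479
finger_force: 2.7
```

```bash
cat > chk.py <<'E'
from h import *
def box(p): d=p[:2]-[.609,-.130];c,s=np.cos(.047),np.sin(.047);return np.round([d[0]*c+d[1]*s,-d[0]*s+d[1]*c],4)
o=ctrl.get_obs();print(o["eef_pos"],box(o["eef_pos"]),o["ft_force"].round(1))
w=cam("wrist"); c,s=np.cos(.047),np.sin(.047)
B=lambda x,y,z: np.array([.609+x*c-y*s,-.130+x*s+y*c,z+.01])
# warp to apron-top plane: box x -.18...06 , y +-.08, 2 px/mm
pts=[B(x,y,.088) for x,y in((-.18,.08),(-.18,-.08),(.06,-.08),(.06,.08))]
H=cv2.getPerspectiveTransform(np.float32([[0,480],[320,480],[320,0],[0,0]]),proj(w,pts).astype(np.float32))
t=cv2.warpPerspective(w["frame"],H,(320,480),flags=cv2.INTER_LINEAR|cv2.WARP_INVERSE_MAP)
g=((t.max(2)<75)[:,120:200]).astype(np.uint8)
g=cv2.morphologyEx(g,cv2.MORPH_CLOSE,np.ones((5,5),np.uint8),iterations=2)
n,l,st,ce=cv2.connectedComponentsWithStats(g)
for i in range(1,n):
    if st[i,4]>300:
        x,y,ww,hh,a=st[i]; m,(rw,rh),an=cv2.minAreaRect(np.argwhere(l==i)[:,::-1].astype(np.float32))
        print("blob box x",.06-(y+hh)/2000,.06-y/2000,"y",.08-(120+x+ww)/2000,.08-(120+x)/2000,a,rw/2,rh/2,an)
E
python3 chk.py
```

```text
[ 0.48258948 -0.16697977  0.09759461] [-0.128 -0.031] [-4.1  5.5  1.1]
blob box x -0.0025000000000000022 0.06 y -0.020000000000000004 0.020000000000000004 9771 62.0 39.5 90.0
blob box x -0.18 -0.05500000000000001 y -0.014499999999999999 0.020000000000000004 10389 124.5 34.0 90.0
```

Request:
move_arm:
  steps:
    - [[0.07, -0.02, -0.005], [0, 0, 0], 0.44]
    - [[0.14, -0.02, -0.005], [0, 0, 0], 0.44]
    - [[0.21, -0.02, -0.005], [0, 0, 0], 0.44]
    - [[0.28, -0.02, -0.005], [0, 0, 0], 0.44]
    - [[0.35, -0.02, -0.005], [0, 0, 0], 0.44]
    - [[0.42, -0.02, -0.005], [0, 0, 0], 0.44]
    - [[0.49, -0.02, -0.005], [0, 0, 0], 0.44]
    - [[0.55, -0.02, -0.005], [0, 0, 0], 0.44]

```text
time: 6.45
eef_pos: [0.5268, -0.1633, 0.0977]
orientation: [0.987, 0.023, 0.001, 0.156]
ft_force: [-4.5, 4.9, 0.4]
width: 0.0481
finger_force: 2.8
```

```bash
python3 chk.py
python3 - <<'E'
from h import *
w=cam("wrist");cv2.imwrite("pics/w7.png",w["frame"][:,:,::-1])
c=cam("scene")["frame"]; print((c[215:250,295:345].max(2)<70).sum())
E
```

```text
[ 0.52684755 -0.16331574  0.09767706] [-0.0836 -0.0294] [-4.5  4.9  0.4]
blob box x 0.040499999999999994 0.06 y -0.020000000000000004 0.020000000000000004 2869 19.0 39.5 90.0
blob box x -0.18 -0.010999999999999996 y -0.020000000000000004 0.020000000000000004 15741 168.5 39.5 90.0
271
```

Request:
move_arm:
  steps:
    - [[0.05, 0, 0], [0, 0, 0], 0.44]
    - [[0.05, 0, 0], [0, 0, 0], 0.44]
    - [[0.05, 0, 0], [0, 0, 0], 0.44]

```text
time: 6.9
eef_pos: [0.5314, -0.1629, 0.0979]
orientation: [0.987, 0.023, 0.002, 0.156]
ft_force: [-3.4, 5.8, 0.8]
width: 0.0476
finger_force: 2.8
```

Run:
```python
from h import *
c,s=np.cos(.047),np.sin(.047)
B=lambda x,y,z: np.array([.609+x*c-y*s,-.130+x*s+y*c,z+.01])
o=ctrl.get_obs();print(o["eef_pos"],o["ft_force"].round(1))
f=cam("wrist");im=f["frame"].astype(int)
for z in(.088,.02):
  print("z",z)
  for x in np.arange(-.08,.056,.01):
    print(round(x,3),[tuple(im[v,u]) if 0<=v<420 and 0<=u<560 else None for u,v in proj(f,[B(x,y,z) for y in(-.025,-.012,0,.012,.025)]).round().astype(int)])
```

```text
[ 0.53138176 -0.16287828  0.09790061] [-3.4  5.8  0.8]
z 0.088
-0.08 [(np.int64(161), np.int64(140), np.int64(101)), (np.int64(171), np.int64(149), np.int64(106)), (np.int64(22), np.int64(21), np.int64(22)), (np.int64(28), np.int64(29), np.int64(32)), (np.int64(249), np.int64(233), np.int64(173))]
-0.07 [(np.int64(241), np.int64(240), np.int64(243)), (np.int64(172), np.int64(148), np.int64(107)), (np.int64(35), np.int64(35), np.int64(36)), (np.int64(172), np.int64(149), np.int64(107)), (np.int64(251), np.int64(237), np.int64(180))]
-0.06 [(np.int64(98), np.int64(98), np.int64(100)), (np.int64(250), np.int64(236), np.int64(177)), (np.int64(53), np.int64(54), np.int64(55)), (np.int64(47), np.int64(48), np.int64(50)), (np.int64(250), np.int64(236), np.int64(177))]
-0.05 [(np.int64(103), np.int64(89), np.int64(64)), (np.int64(60), np.int64(54), np.int64(43)), (np.int64(75), np.int64(74), np.int64(72)), (np.int64(174), np.int64(167), np.int64(155)), (np.int64(105), np.int64(91), np.int64(66))]
-0.04 [(np.int64(146), np.int64(126), np.int64(90)), (np.int64(35), np.int64(35), np.int64(36)),
[... 4662 characters left out ...]
np.int64(231), np.int64(171)), (np.int64(249), np.int64(234), np.int64(175)), (np.int64(162), np.int64(140), np.int64(100)), (np.int64(176), np.int64(152), np.int64(109)), (np.int64(170), np.int64(146), np.int64(105))]
0.04 [(np.int64(247), np.int64(230), np.int64(171)), (np.int64(249), np.int64(233), np.int64(173)), (np.int64(161), np.int64(139), np.int64(100)), (np.int64(176), np.int64(152), np.int64(109)), (np.int64(169), np.int64(146), np.int64(105))]
0.05 [(np.int64(176), np.int64(152), np.int64(109)), (np.int64(168), np.int64(146), np.int64(104)), (np.int64(161), np.int64(139), np.int64(100)), (np.int64(175), np.int64(151), np.int64(108)), (np.int64(169), np.int64(146), np.int64(105))]
```

Run:
```python
from h import *
c,s=np.cos(.047),np.sin(.047)
B=lambda x,y,z: np.array([.609+x*c-y*s,-.130+x*s+y*c,z+.01])
f=cam("wrist");im=f["frame"].astype(int)
def show(im,x0,x1,y0,y1,st):
    for v in range(y0,y1,st):
        print("%3d "%v+"".join("#" if p.max()<85 and p.max()-p.min()<12 else ("o" if p.max()-p.min()<14 else ".") for p in im[v,x0:x1:st]))
print("edge",proj(f,[B(-.055,y,.08) for y in(-.04,0,.04)]).round().tolist(),"floor front",proj(f,[B(-.055,y,.008) for y in(-.04,.04)]).round().tolist(),"back",proj(f,[B(.055,y,.008) for y in(-.04,.04)]).round().tolist())
show(im,120,400,0,280,4)
sc=cam("scene");print(proj(sc,[B(-.055,0,.08),B(-.055,.04,.106),B(.055,-.04,.106)]).round().tolist())
show(sc["frame"].astype(int),260,360,190,260,2)
```

```text
edge [[293.0, 214.0], [224.0, 221.0], [144.0, 229.0]] floor front [[261.0, 186.0], [155.0, 194.0]] back [[259.0, 32.0], [133.0, 22.0]]
  0 .....................................................ooooooooooooooooo
  4 .....................................................ooooooooooooooooo
  8 .....................................................ooooooooooooooooo
 12 .....................................................ooooooooooooooooo
 16 .....................................................ooooooooooooooooo
 20 .....................................................ooooooooooooooooo
 24 .....................................................ooooooooooooooooo
 28 .....................................................ooooooooooooooooo
 32 .....................................................ooooooooooooooooo
 36 ....................................................ooooo..ooooooooooo
 40 ....................................................oo......oooooooooo
 44 ............................................................oooooooooo
 48 ............................................................o
[... 5558 characters left out ...]
.................................ooooo..
236 ooo.........................................oo....
238 ooo...............................................
240 ooo...............................................
242 ooooo.............................................
244 oooooo............................................
246 ooooooo...........................................
248 ooooooooo.........................................
250 ooo#ooooooo.......................................
252 ######oooooo......................................
254 #####oooooooo............oooo.....................
256 ###oooooooooooo.........ooooo.....................
258 ####oooooooooooo......oooooo......................
```

The stone is past the edge and tipping, but its tail still rests at the finger. I'll push a little further.

Request:
move_arm:
  steps:
    - [[0.03, 0, 0], [0, 0, 0], 0.44]
    - [[0.07, 0, 0], [0, 0, 0], 0.44]
    - [[0.1, 0, 0], [0, 0, 0], 0.44]
    - [[0.13, 0, 0], [0, 0, 0], 0.44]
    - [[0.13, 0, 0], [0, 0, 0], 0.44]
    - [[0.13, 0, 0], [0, 0, 0], 0.44]

```text
time: 7.65
eef_pos: [0.5418, -0.1624, 0.0979]
orientation: [0.987, 0.023, 0.002, 0.156]
ft_force: [-2.7, 4.1, -0.3]
width: 0.0476
finger_force: 2.3
```

```bash
cat > look.py <<'E'
from h import *
c,s=np.cos(.047),np.sin(.047)
B=lambda x,y,z: np.array([.609+x*c-y*s,-.130+x*s+y*c,z+.01])
def show(im,x0,x1,y0,y1,st):
    for v in range(y0,y1,st):
        print("%3d "%v+"".join("#" if p.max()<85 and p.max()-p.min()<12 else ("o" if p.max()-p.min()<14 else ".") for p in im[v,x0:x1:st]))
if __name__=="__main__":
    o=ctrl.get_obs();print(o["eef_pos"],o["ft_force"].round(1),o["time"])
    f=cam("wrist");im=f["frame"].astype(int)
    print("edge",proj(f,[B(-.055,y,.08) for y in(-.04,0,.04)]).round().tolist(),"floor front",proj(f,[B(-.055,y,.008) for y in(-.04,.04)]).round().tolist(),"back",proj(f,[B(.055,y,.008) for y in(-.04,.04)]).round().tolist())
    show(im,120,400,20,290,6)
E
python3 look.py
```

```text
[ 0.54180839 -0.16244861  0.09787932] [-2.7  4.1 -0.3] 7.65
edge [[292.0, 230.0], [225.0, 239.0], [147.0, 248.0]] floor front [[261.0, 198.0], [157.0, 207.0]] back [[259.0, 48.0], [135.0, 41.0]]
 20 ...................................oooooooooooo
 26 ...................................oooooooooooo
 32 ...................................oooooooooooo
 38 ...................................oooooooooooo
 44 ...................................oooooooooooo
 50 ...................................ooo.oooooooo
 56 ...................................o....ooooooo
 62 ........................................ooooooo
 68 ........................................ooooooo
 74 ........................................ooooooo
 80 ........................................ooooooo
 86 ......................................ooooooooo
 92 ...................................oooooooooooo
 98 ...................................oooooooooooo
104 ...................................oooooooooooo
110 ...................................oooooooooooo
116 ...................................oooooooooooo
122 .................
[... 734 characters left out ...]
...........ooooooooooooo
212 .............#####o........ooooo..ooooooooooooo
218 ..............#####........ooooooooooo.........
224 ...........................ooooooooooooooo.....
230 ...........................oooooo.ooooooooo....
236 ..........................oooooo......ooooo....
242 .........................ooooooo.......oooo....
248 .........................oooooo........ooo.....
254 .................oo.....ooooooo....##..ooo.....
260 .................o#....oooooooo....#o..ooo.....
266 ...............##o##...ooooooo....##o##ooo.....
272 ..............##oo##...ooooooo....###o##oo.....
278 ..............##o###.......oo.....###o##oo.....
284 .............##oo###..............###oo##o.....
```

The stone has dropped below the apron edge into the well. I'll back off along the lane with the flap still held, to clear the rails before moving sideways.

Request:
move_arm:
  steps:
    - [[-0.1, 0, 0], [0, 0, 0], 0.44]
    - [[-0.22, 0, 0], [0, 0, 0], 0.44]
    - [[-0.35, 0, 0], [0, 0, 0], 0.44]
    - [[-0.48, 0, 0], [0, 0, 0], 0.44]
    - [[-0.61, 0, 0], [0, 0, 0], 0.44]
    - [[-0.74, 0, 0], [0, 0, 0], 0.44]
    - [[-0.87, 0, 0], [0, 0, 0], 0.44]
    - [[-1, 0, 0], [0, 0, 0], 0.44]

```text
time: 8.5
eef_pos: [0.4648, -0.1658, 0.0994]
orientation: [0.987, 0.024, 0.006, 0.156]
ft_force: [3.3, 4.1, -0.6]
width: 0.0476
finger_force: 2.3
```

```bash
python3 look.py
```

```text
[ 0.46477657 -0.1657985   0.09941559] [ 3.3  4.1 -0.6] 8.5
edge [[294.0, 91.0], [216.0, 89.0], [124.0, 87.0]] floor front [[260.0, 99.0], [143.0, 97.0]] back [[257.0, -82.0], [119.0, -108.0]]
 20 ...................................oooooooooooo
 26 .........................oooo......oooooooooooo
 32 ..........##.........ooooooooo.....oooooooooooo
 38 ........######.......oooooooooo....oooooooooooo
 44 .......#########.....ooooooooooo.oooooooooooooo
 50 .......##########......oooooooooooooooooooooooo
 56 ........###...o##o.......oooooooooooooooooooooo
 62 ........#####o####........ooooooooooooooooooooo
 68 .........#########.........oooooooooooooooooooo
 74 ..........#######.#.............ooooooooooooooo
 80 ...........######o...............oooooooooooooo
 86 ............######..............ooooooooooooooo
 92 ............................oo.oooooooooooooooo
 98 ...............................oooooooooooooooo
104 ...............................oooooooooooooooo
110 ...............................oooooooooooooooo
116 ...............................oooooooooooooooo
122 ....................
[... 731 characters left out ...]
................oooo....
212 .......................................oooo....
218 .......................................oooo....
224 .......................................oooo....
230 .......................................ooo.....
236 .......................................ooo.....
242 .......................................ooo.....
248 .......................................ooo.....
254 .................oo................##..ooo.....
260 .................##................##..ooo.....
266 ...............##o##..............##o##ooo.....
272 ..............##o###..............###o##oo.....
278 ..............##o###..............###o##oo.....
284 .............##oo###..............####o##......
```

Run:
```python
from look import *
f=cam("wrist");o=ctrl.get_obs()
g=dict(f); 
# pose A: shift of camera by TCP difference (same orientation)
d=np.array([.5418,-.16245,.0979])-o["eef_pos"]; g["t"]=f["t"]-f["R"]@d
def box(p): q=p-[.609,-.130,.01];return np.round([q[0]*c+q[1]*s,-q[0]*s+q[1]*c,q[2]],4)
def tri(a,b):
    (p,u),(q,v)=ray(f,a),ray(g,b); A=np.c_[u,-v]; k=np.linalg.lstsq(A,q-p,rcond=None)[0]
    x,y=p+k[0]*u,q+k[1]*v; print(box((x+y)/2),np.linalg.norm(x-y).round(4))
tri((183,30),(194,151)); tri((207,89),(214,220))
for z in(.02,.05,.08,.09): print(z,box(onz(g,(214,221),z+.01)),box(onz(f,(207,90),z+.01)))
im=f["frame"].astype(int);show(im,140,260,20,110,3)
sd=cam("scene")["frame"].astype(int);show(sd,260,360,190,260,2)
```

```text
[-0.0149  0.0102  0.0062] 0.0004
[-0.0545  0.002   0.0497] 0.0015
0.02 [-0.0659  0.0004  0.02  ] [-0.0528 -0.0013  0.02  ]
0.05 [-0.0551  0.0028  0.05  ] [-0.0551  0.0013  0.05  ]
0.08 [-0.0443  0.0052  0.08  ] [-0.0574  0.0039  0.08  ]
0.09 [-0.0407  0.006   0.09  ] [-0.0582  0.0048  0.09  ]
 20 ....................................oooo
 23 ...................................ooooo
 26 ...................................ooooo
 29 ...........#######.................ooooo
 32 .........###########...............ooooo
 35 ........##############.............ooooo
 38 ........###############..............ooo
 41 .......#################..............oo
 44 .......##################...............
 47 .......###################..............
 50 .......#######oooo...######.............
 53 ........######o......#######............
 56 ........##########ooo#######o...........
 59 .........####################...........
 62 .........####################...........
 65 ..........################o##...........
 68 ...........###############o.##..........
 71 ............###############oo#.......
[... 1768 characters left out ...]
......................#######....ooooo..
236 ooo..............................######o....oo....
238 ooo................................####o..........
240 ooo..................................##o..........
242 ooooo.................................#o..........
244 oooooo............................................
246 oooooooo..........................................
248 ooooooooo.........................................
250 ooo#ooooooo.......................................
252 ######oooooo......................................
254 ###o#oooooooo............oooo.....................
256 ###.ooooooooooo........ooooooo....................
258 ####oooooooooooo......oooooo......................
```

The stone's nose is on the well floor and its tail leans on the front wall at z≈50 mm, well below the flap. Now I let the flap close gently.

Request:
move_arm:
  steps:
    - [[-0.1, 0, 0], [0, 0, 0], 0.44]
    - [[-0.1, -0.09, -0.03], [0, 0, 0], 0.44]
    - [[-0.1, -0.18, -0.06], [0, 0, 0], 0.44]
    - [[-0.1, -0.27, -0.09], [0, 0, 0], 0.44]
    - [[-0.1, -0.36, -0.12], [0, 0, 0], 0.44]
    - [[-0.1, -0.45, -0.15], [0, 0, 0], 0.44]
    - [[-0.1, -0.55, -0.18], [0, 0, 0], 0.44]
    - [[-0.1, -0.66, -0.215], [0, 0, 0], 0.44]

```text
time: 9.45
eef_pos: [0.4529, -0.1113, 0.099]
orientation: [0.987, 0.023, 0.004, 0.157]
ft_force: [-0.2, 0.5, -0.6]
width: 0.0477
finger_force: 0.0
```

Request:
move_arm:
  steps:
    - [[0, -0.05, -0.06], [0, 0, 0], 0.44]
    - [[0, 0.03, -0.25], [0, 0, 0], 0.44]
    - [[0, 0.12, -0.5], [0, 0, 0], 0.44]
    - [[0, 0.23, -0.8], [0, 0, 0], 0.44]
    - [[0, 0.3, -1], [0, 0, 0], 0.44]
    - [[0, 0.3, -1], [0, 0, 0], 0.44]
    - [[0, 0.3, -1], [0, 0, 0], 0.44]

```text
time: 10.15
eef_pos: [0.4528, -0.1094, 0.1823]
orientation: [0.987, 0.023, 0.004, 0.156]
ft_force: [-0.2, 0.5, -0.6]
width: 0.0484
finger_force: 0.0
```

Run:
```python
from look import *
o=ctrl.get_obs();print(o["eef_pos"],o["ft_force"].round(1),o["time"])
f=cam("side")
print("rod shut",proj(f,[B(-.185,-.024,.123),B(-.06,-.024,.123)]).round().tolist(),"open",proj(f,[B(-.185,-.06,.12),B(-.06,-.06,.12)]).round().tolist())
show(f["frame"].astype(int),190,290,180,230,2)
```

```text
[ 0.4527558  -0.10936744  0.18232928] [-0.2  0.5 -0.6] 10.15
rod shut [[200.0, 197.0], [261.0, 199.0]] open [[197.0, 210.0], [259.0, 212.0]]
180 .....................####.........................
182 ..................................................
184 .....................................ooooooooooooo
186 .....................................ooooo........
188 .....................................ooooo........
190 ....................................oooooo........
192 ....................................oo..oo........
194 ..................................................
196 .....oooooooooooooooooooooo............oo.........
198 .....oooooooooooooooooooooooooooooooooooo.........
200 ............................ooooooooooooo.........
202 .......................................oo.........
204 .......................................o..........
206 .......................................o..........
208 .......................................o..........
210 .......................................o..........
212 .......................................o..........
214 .......................................o#.........
216 .......................................o#.........
218 .......................................o#.........
220 .......................................o..........
222 ..................................................
224 ..................................................
226 .................................oo...............
228 ...................................o..............
```

The flap is shut, with the rod back at row 197. The apron is empty and the robot is clear of everything.

```bash
python3 -c "
from cell import ctrl
print(ctrl.close_job())"
```

```text
the job is handed in; nothing more can be done
None
```

The long stone is in the box, pushed under the raised flap and leaning nose-down against the well's front wall; the flap is shut again and the robot is clear; the job was handed in at about 10 s, with no verdict returned.

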